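# Drive the stuck brass pin out of its holding block

## Robot

A 6-joint arm with a two-finger parallel gripper is mounted at the origin on the work surface. World frame = base frame: x ahead of the robot, y to its left, z up, the work surface at z = 0. Lengths are in m, angles in degrees, forces in N, time in s.
With the tool pointing down it reaches from about 0.35 to 0.875 m from the base axis. Payload 4.2 kg.
Tool frame: the origin (TCP) lies between the finger pads; the fingertips stand 19 mm ahead of it and the grasp point (between the pads) is the TCP; z points along the fingers, y is the line along which they close (so a half turn about z gives the same grasp; the last joint's range is limited). The gripper opens to 87 mm and grips with 3 to 60 N. Pads are 19 mm wide; open, the fingers measure 117 mm over their backs; the gripper's body (75 mm by 190 mm) begins 51 mm behind the grasp point.
Start: joints at [85.634, 22.042, 0.453, 0, -68.411, -14.817], TCP at [0.205, 0.59, 0.209] pointing down, gripper open.
Joint ranges: [-179.83, 179.83], [-69.29, 118.12], [-61.27, 80.66], [-181.25, 117.63], [-171.15, -9.14], [-177.46, 177.46]. Speed limits (degrees/s): [159.86, 159.86, 180, 180, 180, 180].

## Interface

Orientations are given as a 3x3 rotation matrix whose columns are the frame's x, y, z axes.
In Python, from station import r gives the robot as it stands.
- The arm moves only by the tool drive_tool, never from a script. Its argument "steps" is one flat list of numbers, 7 for each row, row after row: the turn, a rotation vector about the tool's x, y, z in rad, then the shift along the tool's x, y, z in m, then the opening, from 0 (shut) to 1 (fully open). A call has 1 to 10 rows; each row shifts and turns the commanded pose from where the row before left it, along the tool's axes as they then stand; what a row does not reach is not made up. A row lasts 1/12 s, in which the tool goes at most 41.7 mm and 7.16 degrees, less where a joint would pass 70% of its speed; a pose out of reach is approached as far as the arm can. A call is refused whole if a number of a shift passes 0.0417 or a number of a turn 0.125, either way. A call with a gripper value outside its range is refused whole. The fingers move at their own pace and stop on an object; the grip force is fixed at half the most. Time passes only in rows, so rows that do not move let the fingers close. It gives the time, the measured TCP pose, the force, the opening and the grip force at its end, in the units of the state.
- r.sense(): the state, without advancing time (a new reading comes with each control period).
- r.capture(name): name is "side" or "top"; returns the picture (400x640x3 uint8, blue, green, red); there is no depth.
- r.camera_params(name): a dict with "camera_matrix" (3x3 intrinsics, pixels), "k1" (the pictures are not rectified: a ray, as slopes to the right and down, at radius r is drawn at 1 + k1 r^2 times it, then the intrinsics apply), "extrinsics" (4x4, takes a point from world to camera coordinates). Camera axes: x right, y down, z forward; pixel columns grow to the right and rows downward; lengths in m; the calibration is good to about 2 mm. A picture is of the moment at which its call begins. camera_params takes no time and is no camera call.
- r.finish_job(): hands the job in; it is judged then, once.
The state is a dict: "time_s": time; "joints": joint angles; "joint_velocities": joint speeds; "effort": joint torques, N m; "tcp_pos": TCP position; "ee_rot": TCP orientation; "wrist_force": force on the tool from outside, world axes, zero at the start; "moment": the same for the moment, N m; "gripper_width": opening from 0.0 (shut) to 1.0 (fully open); "gripper_force": force on a finger pad.
Only numpy, scipy, OpenCV 4.12 (cv2) and the standard library are available. Lean on these libraries where they do the work, as an engineer would, in place of code of your own. Each camera call takes 0.05 s, during which the arm holds its last target. There are 200 camera calls.

## Task

In the measuring room, drive the stuck brass pin down and fully out of the bottom of its holding block's bore, pushing it with the blue-handled drift punch held upright. Then stand the punch back in the rack place you took it from and let go. Leave the steel pin in the other block where it is, and do not push the brass pin with the gripper itself.

Things in the scene. Friction and masses are not known exactly. Their poses are not given: they have to be found in the camera images.
- drift: Drift punch with a blue handle, 0.2 kg, upright in one of the rack's three holes. Origin: centre of its flat tip; z up the tool. From the tip: steel shank 12 mm diameter to 56 mm, dark round guard 44 mm diameter from 56 to 62 mm, round handle 22 mm diameter from 62 to 124 mm. Grip the handle, fingertips just above the guard. In the rack the guard rests on its top, the tip 14 mm above the table.
- rack: Fixed cream-and-plum tool rack, 70 x 250 x 70 mm high, holding the punch, a red-handled scriber and a yellow-handled nut driver, all with tops 138 mm above the table. Origin: centre of its underside. Its three 26 mm holes lie in a row along its y axis at -80, 0 and 80 mm, so the punch may be put back up to 7 mm off centre.
- brass_pin: Yellow brass pin, 27 mm diameter, 22 mm long, stuck in the upright 28 mm bore of a fixed block. Origin: centre of its upper face; at the start 57 to 62 mm above the table, 6 to 11 mm below the block's top. It slides only straight down, resists with about 8 N, stays where left, is out of the bore when its top is below 48 mm and stops hard on the block's floor with its top 37 mm above the table.
- steel_pin: Silvery steel pin of the same size in an identical block, to be left alone. Origin: centre of its upper face. Each block is 100 x 100 mm, 68 mm high: a dark top plate 20 mm thick (underside 48 mm above the table) with the bore in its middle, on two plum side walls; open below the plate, down to a cream floor 15 mm above the table.
Things that resemble listed ones, but are neither listed nor needed, are in the scene too. Leave any red look-alike of the part that bears brass_pin alone.

How it is judged (in metres and radians):
On the way, in this order (a step that is already met when the one before it is completed fails the run):
1. the drift punch is lifted clear of the rack with the brass pin still in its bore (height (world z) of drift above 0.065 m and height (world z) of brass_pin above 0.052 m), for 0.1 s.
2. the brass pin is driven out below the top plate, with the upright punch's tip on it (height (world z) of brass_pin below 0.048 m and distance between drift and brass_pin below 0.016 m and angle between drift's own z axis and vertical below 0.35 rad), for 0.1 s.
At the end, for the whole second after the job is handed in: The brass pin's upper face is less than 48 mm above the table (below the plate's underside), the drift punch is back at rest within 15 mm of where it hung and upright within 10 degrees, and the steel pin is within 3 mm of where it was (height (world z) of brass_pin below 0.048 m and distance of drift from where it was at the start of the episode below 0.015 m and angle between drift's own z axis and vertical below 0.17 rad and linear speed of drift below 0.02 m/s and distance of steel_pin from where it was at the start of the episode below 0.003 m); the robot touches nothing.
It fails at once if the steel pin is pushed (more than 3 mm) (distance of steel_pin from where it was at the start of the episode above 0.003 m).
It fails at once if the gripper or arm itself pushes on the brass pin (contact force between any of the fingers, the arm and brass_pin above 1 N).
It also fails if it takes over 58 s, if anything falls off the work surface, if the arm or the gripper's body presses on something with over 40 N, if the wrist force passes 120 N, or if a joint passes its speed limit or range.

## Working session

There is one attempt and no reset: what is moved stays moved. The work goes in short steps, Python scripts to look and compute and a tool call to move; the robot and the scene stay as the last step left them, time stands still between calls to the robot, and variables do not carry over. Pictures are saved under pics/ and viewed, at most 10 in all, crops included, and the job is handed in when it is done.

Besides the shell and the picture viewer there is one more tool, called after ">>>" as name(argument=value, ...) on one line, values as JSON. drive_tool: Moves the arm, as the interface text tells. Its arguments: {"type":"object","properties":{"steps":{"type":"array"}},"required":["steps"]}

```bash
mkdir -p pics
cat > h.py <<'E'
import numpy as np,cv2
from station import r
def P(n):
    p=r.camera_params(n);return np.array(p["camera_matrix"]),p["k1"],np.array(p["extrinsics"])
def ray(n,u,v):
    K,k,E=P(n);d=cv2.undistortPoints(np.array([[[u,v]]],float),K,np.array([k,0,0,0.]))[0,0]
    R=E[:3,:3];return -R.T@E[:3,3],R.T@np.array([d[0],d[1],1])
def onz(n,u,v,z):
    c,d=ray(n,u,v);return c+d*(z-c[2])/d[2]
def tri(a,b):
    c1,d1=a;c2,d2=b
    s=np.linalg.lstsq(np.c_[d1,-d2],c2-c1,rcond=None)[0]
    p,q=c1+s[0]*d1,c2+s[1]*d2;return (p+q)/2,np.linalg.norm(p-q)
def proj(n,X):
    K,k,E=P(n);return cv2.projectPoints(np.array([X],float),cv2.Rodrigues(E[:3,:3])[0],E[:3,3],K,np.array([k,0,0,0.]))[0][0,0]
E
python3 - <<'E'
from h import *
np.set_printoptions(precision=3,suppress=True)
for n in("side","top"):
    cv2.imwrite(f"pics/{n}0.png",r.capture(n));K,k,E=P(n);print(n,K[0,0],k,-E[:3,:3].T@E[:3,3],E[2,:3])
s=r.sense();print(s["time_s"],s["tcp_pos"],s["ee_rot"],s["wrist_force"])
E
```

```text
side 362.3874909382609 0.009511240385913 [0.382 0.636 0.509] [ 0.112 -0.818 -0.564]
top 362.5943774948184 0.027186099785787322 [ 0.373 -0.024  0.906] [ 0.089  0.042 -0.995]
0.1 [0.205 0.59  0.208] [[ 0.944 -0.329 -0.001]
 [-0.329 -0.944 -0.002]
 [ 0.     0.002 -1.   ]] [-0.165 -0.4    0.198]
```

View pics/side0.png

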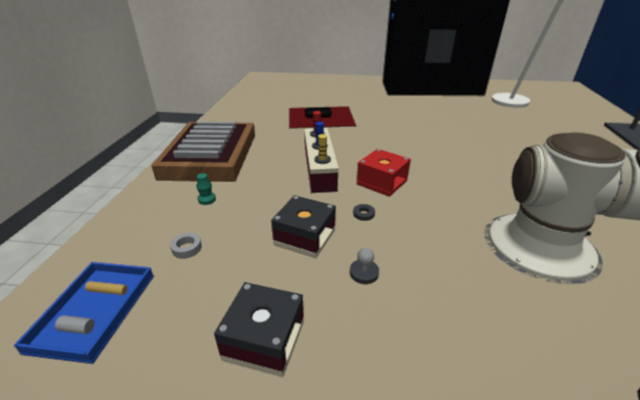

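View pics/top0.png

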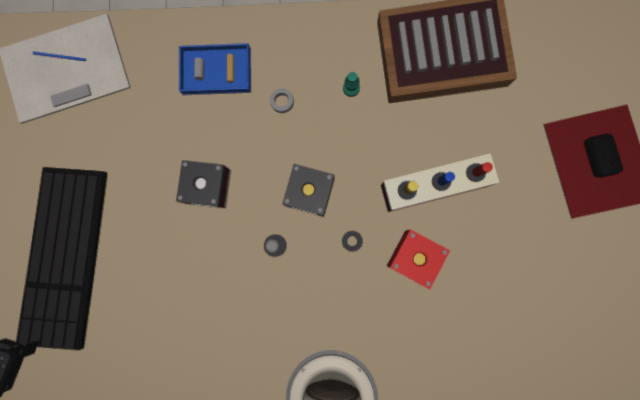

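The side view shows the dark block with the brass pin at (304,215), the dark block with the steel pin at (261,315), a red look-alike block at (384,162), and the rack's blue handle at (319,128), between yellow and red. In the top view these are at (308,190), (201,183), (419,259) and (447,178).

Possible mix-ups:
- **Brass pin:** dark block, top view (308,190); red look-alike (419,259); steel pin (201,183); loose brass rod in the tray (230,68).
- **Punch:** blue (447,178); yellow (412,187); red (486,168); blue pen (60,56).

I choose (308,190) and (447,178).

Run:
```python
from h import *
np.set_printoptions(precision=4,suppress=True)
S=cv2.imread("pics/side0.png");T=cv2.imread("pics/top0.png")
def blob(im,box,lo,hi,t):
    x0,y0,x1,y1=box;m=cv2.inRange(cv2.cvtColor(im[y0:y1,x0:x1],cv2.COLOR_BGR2HSV),lo,hi)
    n,l,st,c=cv2.connectedComponentsWithStats(m);i=1+np.argmax(st[1:,4]);print(t,c[i]+[x0,y0],st[i]+[x0,y0,0,0,0]);return c[i]+[x0,y0]
bl=((105,120,50),(130,255,255));br=((10,100,100),(35,255,255))
bs=blob(S,(305,110,335,150),*bl,"blue side");bt=blob(T,(425,160,470,200),*bl,"blue top")
ps=blob(S,(290,200,320,230),*br,"pin side");pt=blob(T,(295,178,322,202),*br,"pin top")
print("handle",tri(ray("side",*bs),ray("top",*bt)));print("pin",tri(ray("side",*ps),ray("top",*pt)),onz("top",*pt,.06))
# plate corners from dark mask in top
g=cv2.inRange(T[155:225,275:345],(0,0,0),(90,90,90));
c=max(cv2.findContours(g,0,2)[0],key=cv2.contourArea);rc=cv2.minAreaRect(c);b=cv2.boxPoints(rc)+[275,155];print(rc)
print([onz("top",*q,.068)[:2] for q in b])
# rack cream
x0,y0=370,145
g=cv2.inRange(T[y0:220,x0:510],(140,170,180),(255,255,255));g=cv2.morphologyEx(g,cv2.MORPH_OPEN,np.ones((3,3)))
c=max(cv2.findContours(g,0,2)[0],key=cv2.contourArea);b=cv2.boxPoints(cv2.minAreaRect(cv2.convexHull(c)))+[x0,y0]
q=np.array([onz("top",*k,.07)[:2] for k in b]);print("rack",b,q,q.mean(0))
a=cv2.resize(T[145:215,370:510],None,fx=4,fy=4,interpolation=2);d=cv2.resize(T[155:225,275:345],None,fx=4,fy=4,interpolation=2)
e=cv2.resize(S[105:260,265:345],None,fx=3.6,fy=3.6,interpolation=2)[:558]
o=np.zeros((560,800,3),np.uint8);o[:280,:560]=a[:280,:560];o[280:560,:280]=d;e=cv2.resize(e,(230,446));o[:446,565:795]=e
cv2.imwrite("pics/crop0.png",o)
```

```text
blue side [319.0345 127.2644] [316 121   8  16  87]
blue top [447.8878 177.1327] [442 172  13  11  98]
pin side [303.8701 214.0649] [298 211  13   7  77]
pin top [307.9541 189.2844] [303 184  11  12 109]
handle (array([ 0.5022, -0.2636,  0.1256]), np.float64(0.0011029028370598633))
pin (array([0.4938, 0.0419, 0.0631]), np.float64(0.000606400471813679)) [0.4939 0.0421 0.06  ]
((33.42872619628906, 34.94585418701172), (42.881046295166016, 42.68160629272461), 15.422160148620605)
[array([0.458 , 0.1027]), array([0.5546, 0.0745]), array([ 0.5244, -0.0221]), array([0.4288, 0.0068])]
rack [[384.2379 179.988 ]
 [491.1641 152.9344]
 [498.4267 181.639 ]
 [391.5005 208.6926]] [[ 0.5089 -0.136 ]
 [ 0.5635 -0.3803]
 [ 0.4968 -0.3922]
 [ 0.4418 -0.15  ]] [ 0.5027 -0.2646]
```

View pics/crop0.png

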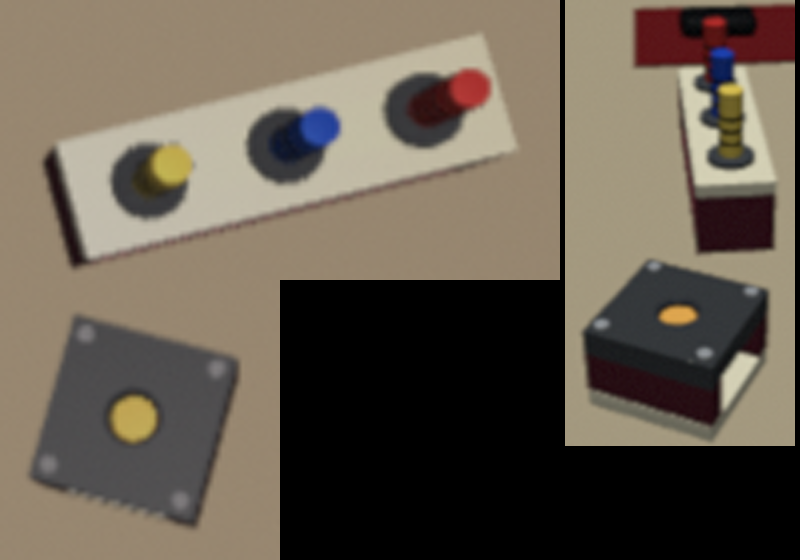

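Crop: the blue handle is in the rack's middle hole, its top disc at about (450,177) and its guard at about (441,181) in the top view. The dark block has a brass disc in its bore. Choice confirmed. Next I refine the heights and centres.

Run:
```python
from h import *
np.set_printoptions(precision=4,suppress=True)
S=cv2.imread("pics/side0.png");T=cv2.imread("pics/top0.png")
# bright-blue top disc in top view
h=cv2.cvtColor(T[160:200,425:470],cv2.COLOR_BGR2HSV);m=cv2.inRange(h,(105,120,130),(130,255,255))
M=cv2.moments(m,True);t=np.array([M['m10']/M['m00']+425,M['m01']/M['m00']+160]);print("disc",t,M['m00'])
h=cv2.cvtColor(S[110:150,305:335],cv2.COLOR_BGR2HSV);m=cv2.inRange(h,(105,100,40),(130,255,255));ys,xs=np.where(m>0)
for y in sorted(set(ys)): print(y+110,xs[ys==y].min()+305,xs[ys==y].max()+305,int(h[y,xs[ys==y],2].mean()),end=' | ')
for v in (122.5,123.5,124.5): print(v,tri(ray("side",319.3,v),ray("top",*t)))
print("disc@.138",onz("top",*t,.138))
g=cv2.inRange(T[160:205,425:470].max(2),0,110)
c=max(cv2.findContours(g,0,2)[0],key=cv2.contourArea);L=c[:,0][c[:,0,0]<20]
(cx,cy),rad=cv2.minEnclosingCircle(c);e=cv2.fitEllipse(c);print("guard",cx+425,cy+160,rad,e,onz("top",441.8,181.3,.076))
print("proj disc",proj("top",onz("top",*t,.138)),"guard expect",proj("top",np.r_[onz("top",*t,.138)[:2],.076]))
```

```text
disc [449.7049 176.1967] 61.0
121 319 320 88 | 122 316 321 138 | 123 316 323 153 | 124 316 323 139 | 125 316 323 96 | 126 316 323 79 | 127 316 322 82 | 128 316 322 83 | 129 316 322 83 | 130 316 322 83 | 131 316 322 80 | 132 317 322 70 | 133 316 319 47 | 134 316 317 72 | 135 315 317 70 | 136 316 316 57 | 138 317 317 67 | 139 317 317 77 | 140 317 317 68 | 142 316 317 70 | 143 316 317 76 | 144 316 317 76 | 145 316 317 71 | 122.5 (array([ 0.5016, -0.2633,  0.1392]), np.float64(0.0006753572437040461))
123.5 (array([ 0.502 , -0.2643,  0.136 ]), np.float64(0.0002879707927462714))
124.5 (array([ 0.5023, -0.2653,  0.1328]), np.float64(0.00010158410691507507))
disc@.138 [ 0.5015 -0.2636  0.138 ]
guard 441.0 181.0 9.486932754516602 ((15.273557662963867, 21.30223846435547), (16.46954345703125, 18.44296646118164), 138.8158416748047) [ 0.5007 -0.2648  0.076 ]
proj disc [449.7049 176.1967] guard expect [441.2731 180.9742]
```

>>> drive_tool(steps=[0,0,0.12375,0,0,0,1,0,0,0.12375,0,0,0,1,0,0,0.12375,0,0,0,1,0,0,0.12375,0,0,0,1,0,0,0.12375,0,0,0,1,0,0,0.12375,0,0,0,1,0,0,0.12375,0,0,0,1,0,0,0.12375,0,0,0,1,0,0,0,0,0,0,1])

```text
time_s: 0.85
tcp_pos: [0.2052, 0.5899, 0.2087]
ee_rot: [[0.241, -0.97, -0.0], [-0.97, -0.241, -0.001], [0.001, 0.001, -1.0]]
wrist_force: [0.0, -0.1, 1.3]
gripper_width: 1.001
gripper_force: 0.0
```

>>> drive_tool(steps=[0,0,0,0.0375,-0.0034,0,1,0,0,0,0.0375,-0.0034,0,1,0,0,0,0.0375,-0.0034,0,1,0,0,0,0.0375,-0.0034,0,1,0,0,0,0.0375,-0.0034,0,1,0,0,0,0.0375,-0.0034,0,1,0,0,0,0.0375,-0.0034,0,1,0,0,0,0.0375,-0.0034,0,1,0,0,0,0.0375,-0.0034,0,1,0,0,0,0.0375,-0.0034,0,1])

```text
time_s: 1.68
tcp_pos: [0.3296, 0.2329, 0.2094]
ee_rot: [[0.248, -0.969, 0.0], [-0.969, -0.248, 0.0], [-0.0, -0.0, -1.0]]
wrist_force: [0.8, -0.3, -1.1]
gripper_width: 1.001
gripper_force: 0.0
```

>>> drive_tool(steps=[0,0,0,0.0375,-0.0034,0,1,0,0,0,0.0375,-0.0034,0,1,0,0,0,0.0375,-0.0034,0,1,0,0,0,0.0375,-0.0034,0,1,0,0,0,0.0375,-0.0034,0,1,0,0,0,0.0375,-0.0034,0,1,0,0,0,0.0375,-0.0034,0,1,0,0,0,0.0375,-0.0034,0,1,0,0,0,0.0375,-0.0034,0,1,0,0,0,0.0375,-0.0034,0,1])

```text
time_s: 2.52
tcp_pos: [0.454, -0.1226, 0.2094]
ee_rot: [[0.247, -0.969, 0.0], [-0.969, -0.247, 0.0], [-0.0, -0.0, -1.0]]
wrist_force: [1.2, 0.8, 0.3]
gripper_width: 1.001
gripper_force: 0.0
```

>>> drive_tool(steps=[0,0,0,0.0375,-0.0034,0,1,0,0,0,0.0375,-0.0034,0,1,0,0,0,0.0375,-0.0034,0,1,0,0,0,0.0375,-0.0034,0,1,0,0,0,0,0,0,1,0,0,0,0,0,0,1,0,0,0,0,0,0,1])

```text
time_s: 3.1
tcp_pos: [0.5031, -0.2626, 0.2087]
ee_rot: [[0.245, -0.97, -0.001], [-0.97, -0.245, 0.001], [-0.001, 0.001, -1.0]]
wrist_force: [0.4, 0.3, 0.2]
gripper_width: 1.003
gripper_force: 0.0
```

>>> drive_tool(steps=[0,0,0,0.001,0.0019,0.02,1,0,0,0,0,0,0.02,1,0,0,0,0,0,0.02,1,0,0,0,0,0,0.02,1,0,0,0,0,0,0.02,1,0,0,0,0,0,0.01,1,0,0,0,0,0,0,1,0,0,0,0,0,0,1])

```text
time_s: 3.77
tcp_pos: [0.5023, -0.2636, 0.0999]
ee_rot: [[0.246, -0.969, 0.0], [-0.969, -0.246, -0.0], [0.0, 0.0, -1.0]]
wrist_force: [-0.8, 0.1, 0.1]
gripper_width: 1.0
gripper_force: 0.0
```

Run:
```python
from h import *
s=r.capture("side")[80:220,240:440];t=r.capture("top")[110:260,350:550]
cv2.imwrite("pics/grasp.png",np.vstack([cv2.resize(s,(400,280)),cv2.resize(t,(400,300))]));print(r.sense()["tcp_pos"])
```

```text
[ 0.50313953 -0.26410285  0.10097835]
```

View pics/grasp.png

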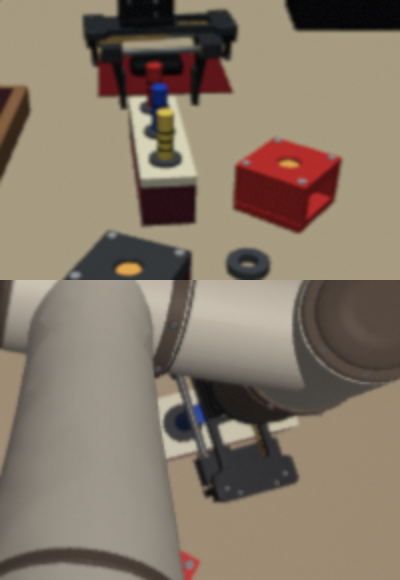

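The fingers straddle the blue handle evenly (side crop: fingers at x 122 and 197, handle at 159). Lowering by 2 mm, then closing.

>>> drive_tool(steps=[0,0,0,0,0,0.002,1,0,0,0,0,0,0,0,0,0,0,0,0,0,0,0,0,0,0,0,0,0,0,0,0,0,0,0,0,0,0,0,0,0,0,0,0,0,0,0,0,0,0,0,0,0,0,0,0,0,0,0,0,0,0,0,0,0,0,0,0,0,0,0])

```text
time_s: 4.7
tcp_pos: [0.502, -0.2642, 0.0973]
ee_rot: [[0.243, -0.97, -0.0], [-0.97, -0.243, 0.0], [-0.0, 0.0, -1.0]]
wrist_force: [0.4, 0.4, 0.6]
gripper_width: 0.401
gripper_force: 0.0
```

>>> drive_tool(steps=[0,0,0,0,0,0,0,0,0,0,0,0,0,0,0,0,0,0,0,0,0,0,0,0,0,0,0,0,0,0,0,0,0,0,0,0,0,0,0,0,0,0,0,0,0,0,0,0,0])

```text
time_s: 5.28
tcp_pos: [0.5019, -0.2642, 0.0973]
ee_rot: [[0.244, -0.97, -0.0], [-0.97, -0.244, 0.0], [-0.0, 0.0, -1.0]]
wrist_force: [-1.1, 0.6, -0.6]
gripper_width: 0.246
gripper_force: 30.0
```

>>> drive_tool(steps=[0,0,0,0,0,-0.01,0,0,0,0,0,0,-0.025,0,0,0,0,0,0,-0.03,0,0,0,0,0,0,-0.03,0,0,0,0,0,0,-0.03,0,0,0,0,0,0,-0.02,0,0,0,0,0,0,0,0,0,0,0,0,0,0,0,0,0,0,0,0,0,0])

```text
time_s: 6.03
tcp_pos: [0.5011, -0.2636, 0.241]
ee_rot: [[0.243, -0.97, -0.002], [-0.97, -0.243, 0.002], [-0.002, 0.002, -1.0]]
wrist_force: [-0.1, 0.3, -2.1]
gripper_width: 0.242
gripper_force: 30.0
```

Run:
```python
from h import *
s=r.capture("side");cv2.imwrite("pics/lift_full.png",s);cv2.imwrite("pics/lift.png",cv2.resize(s[50:200,240:400],(640,600)));p=r.sense()["tcp_pos"];print(p,r.sense()["gripper_width"])
for d in (0,-.02,-.03,-.085): print(d,proj("side",p+np.array([0,0,d])))
```

```text
[ 0.50099286 -0.26364033  0.2405274 ] 0.24394446006389103
0 [319.57542128  83.78075805]
-0.02 [319.59888037  91.8061012 ]
-0.03 [319.61039451  95.74368312]
-0.085 [319.6712882  116.55264053]
```

View pics/lift.png

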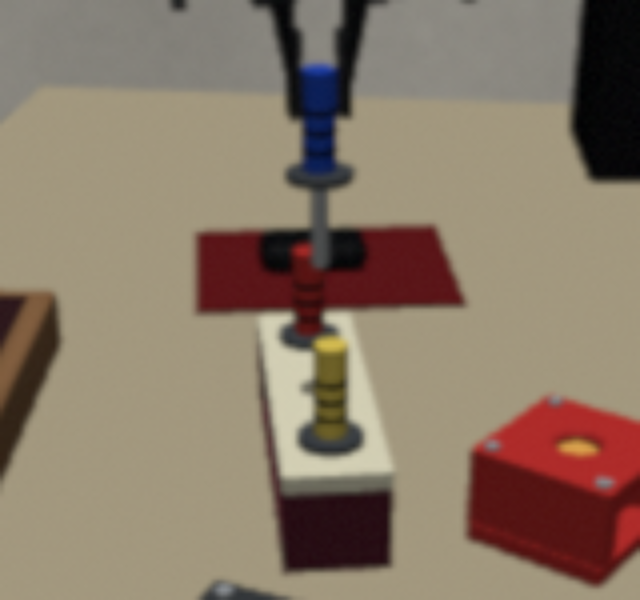

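The punch hangs straight. Its tip at (320,117) matches the prediction from TCP − 83 mm, and its guard is at (320,94). The visible fingers end about half-way up the handle at row 79, which is acceptable because the grip holds at 30 N. Moving over the bore at roughly (0.493, 0.0415).

>>> drive_tool(steps=[0,0,0,-0.0298,-0.0067,0,0,0,0,0,-0.0298,-0.0067,0,0,0,0,0,-0.0298,-0.0067,0,0,0,0,0,-0.0298,-0.0067,0,0,0,0,0,-0.0298,-0.0067,0,0,0,0,0,-0.0298,-0.0067,0,0,0,0,0,-0.0298,-0.0067,0,0,0,0,0,-0.0298,-0.0067,0,0,0,0,0,-0.0298,-0.0067,0,0,0,0,0,-0.0298,-0.0067,0,0])

```text
time_s: 6.92
tcp_pos: [0.4933, 0.0424, 0.2407]
ee_rot: [[0.243, -0.97, -0.003], [-0.97, -0.243, -0.001], [0.0, 0.003, -1.0]]
wrist_force: [1.1, -0.0, -1.6]
gripper_width: 0.247
gripper_force: 30.0
```

>>> drive_tool(steps=[0,0,0,0,0,0.02,0,0,0,0,0,0,0.02,0,0,0,0,0,0,0.02,0,0,0,0,0,0,0.01,0,0,0,0,0,0,0,0,0,0,0,0,0,0,0,0,0,0,0,0,0,0])

```text
time_s: 7.5
tcp_pos: [0.4953, 0.0411, 0.1732]
ee_rot: [[0.244, -0.97, 0.001], [-0.97, -0.244, 0.0], [0.0, -0.001, -1.0]]
wrist_force: [0.4, 0.2, -1.6]
gripper_width: 0.247
gripper_force: 30.0
```

Run:
```python
from h import *
s=r.capture("side");t=r.capture("top");cv2.imwrite("pics/over_full.png",s)
cv2.imwrite("pics/over.png",np.hstack([cv2.resize(s[110:260,250:350],(400,600)),cv2.resize(t[120:270,260:360],(400,600))]));p=r.sense()["tcp_pos"];print(p,r.sense()["gripper_width"])
for d in (-.019,-.083): print(d,proj("side",p+np.array([0,0,d])))
print("bore rim c",proj("side",[.493,.0415,.068]))
```

```text
[0.49531718 0.04123364 0.17352204] 0.24218842171804392
-0.019 [301.99243925 175.69163249]
-0.083 [302.94960548 202.95439445]
bore rim c [304.35047248 212.08178948]
```

View pics/over.png

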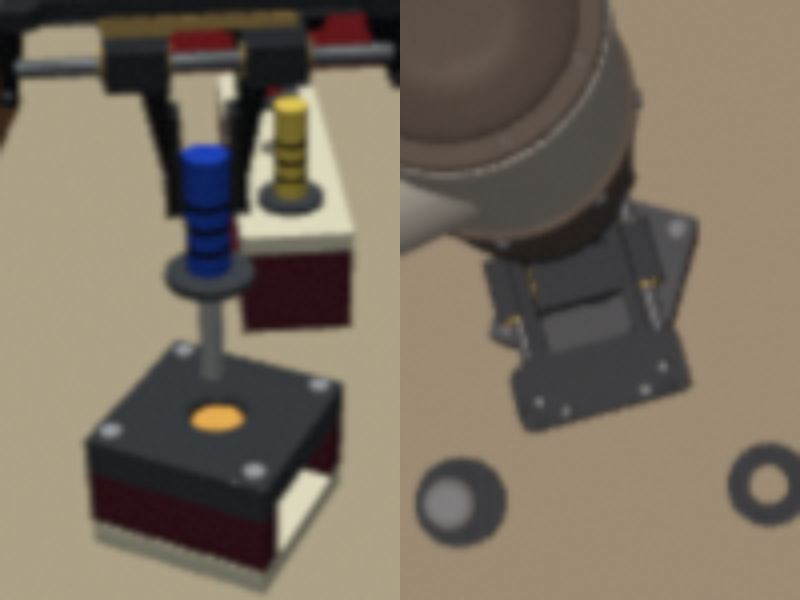

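Side view: the tip is at (303,204), above the bore centre at (304,212) on the block top, and the punch is upright. Lowering with a small correction.

>>> drive_tool(steps=[0,0,0,-0.0005,0.0015,0.01,0,0,0,0,0,0,0.009,0,0,0,0,0,0,0.006,0,0,0,0,0,0,0,0,0,0,0,0,0,0,0])

```text
time_s: 8.02
tcp_pos: [0.4929, 0.0411, 0.1472]
ee_rot: [[0.244, -0.97, -0.001], [-0.97, -0.244, -0.0], [0.0, 0.001, -1.0]]
wrist_force: [0.1, -0.3, -2.1]
gripper_width: 0.242
gripper_force: 30.0
```

>>> drive_tool(steps=[0,0,0,0,0,0.002,0,0,0,0,0,0,0.002,0,0,0,0,0,0,0.002,0,0,0,0,0,0,0.002,0,0,0,0,0,0,0,0])

```text
time_s: 8.43
tcp_pos: [0.4938, 0.0414, 0.1407]
ee_rot: [[0.244, -0.97, 0.002], [-0.97, -0.244, 0.0], [0.001, -0.002, -1.0]]
wrist_force: [-0.5, -0.1, 3.9]
gripper_width: 0.245
gripper_force: 30.0
```

>>> drive_tool(steps=[0,0,0,0,0,0.002,0,0,0,0,0,0,0.002,0,0,0,0,0,0,0.002,0,0,0,0,0,0,0.002,0,0,0,0,0,0,0.002,0,0,0,0,0,0,0,0])

```text
time_s: 8.93
tcp_pos: [0.4938, 0.0414, 0.1306]
ee_rot: [[0.244, -0.97, 0.002], [-0.97, -0.244, 0.0], [0.0, -0.002, -1.0]]
wrist_force: [-0.5, -1.1, 4.4]
gripper_width: 0.248
gripper_force: 30.0
```

>>> drive_tool(steps=[0,0,0,0,0,0.0015,0,0,0,0,0,0,0.0015,0,0,0,0,0,0,0.0015,0,0,0,0,0,0,0.0015,0,0,0,0,0,0,0,0,0,0,0,0,0,0,0])

```text
time_s: 9.43
tcp_pos: [0.4938, 0.0414, 0.1244]
ee_rot: [[0.244, -0.97, 0.002], [-0.97, -0.244, 0.0], [0.0, -0.002, -1.0]]
wrist_force: [-0.8, -1.3, 5.8]
gripper_width: 0.24
gripper_force: 30.0
```

Run:
```python
from h import *
s=r.capture("side");t=r.capture("top")
cv2.imwrite("pics/push.png",cv2.resize(s[130:260,250:350],(460,598)));q=r.sense();p=q["tcp_pos"];print(p,q["wrist_force"])
for d in (-.021,-.027): print(d,proj("side",p+np.array([0,0,d])))
```

```text
[0.49378965 0.04144646 0.12438247] [-0.47745677  0.2063718   4.94179462]
-0.021 [303.49735914 197.80544251]
-0.027 [303.58058728 200.27361217]
```

View pics/push.png

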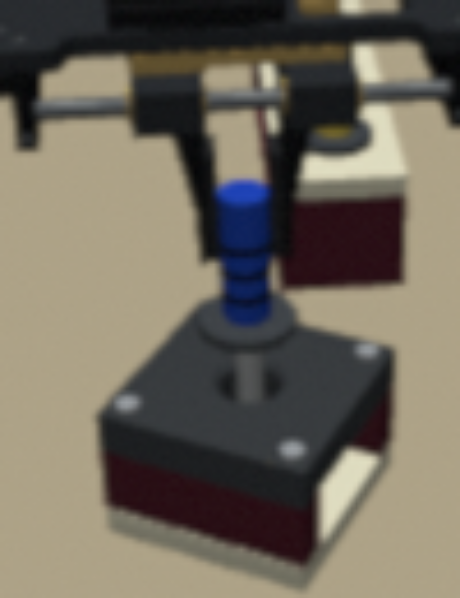

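The punch is deep in the bore. The guard at (303.5,200) matches the prediction, so the punch has not slipped and the tip is at about 41 mm. One small extra push for margin, then up.

>>> drive_tool(steps=[0,0,0,0,0,0.0015,0,0,0,0,0,0,0,0,0,0,0,0,0,0,0,0,0,0,0,0,0,0])

```text
time_s: 9.87
tcp_pos: [0.4937, 0.0415, 0.1227]
ee_rot: [[0.244, -0.97, 0.002], [-0.97, -0.244, 0.0], [0.0, -0.002, -1.0]]
wrist_force: [-0.1, 0.7, 5.7]
gripper_width: 0.242
gripper_force: 30.0
```

>>> drive_tool(steps=[0,0,0,0,0,-0.01,0,0,0,0,0,0,-0.02,0,0,0,0,0,0,-0.025,0,0,0,0,0,0,-0.025,0,0,0,0,0,0,-0.025,0,0,0,0,0,0,-0.0155,0,0,0,0,0,0,0,0,0,0,0,0,0,0,0])

```text
time_s: 10.53
tcp_pos: [0.4925, 0.0415, 0.2417]
ee_rot: [[0.243, -0.97, -0.0], [-0.97, -0.243, 0.001], [-0.001, 0.0, -1.0]]
wrist_force: [0.1, -0.8, -3.2]
gripper_width: 0.244
gripper_force: 30.0
```

>>> drive_tool(steps=[0,0,0,0.0298,0.0067,0,0,0,0,0,0.0298,0.0067,0,0,0,0,0,0.0298,0.0067,0,0,0,0,0,0.0298,0.0067,0,0,0,0,0,0.0298,0.0067,0,0,0,0,0,0.0298,0.0067,0,0,0,0,0,0.0298,0.0067,0,0,0,0,0,0.0298,0.0067,0,0,0,0,0,0.0298,0.0067,0,0,0,0,0,0.0298,0.0067,0,0])

```text
time_s: 11.37
tcp_pos: [0.4991, -0.2649, 0.2393]
ee_rot: [[0.243, -0.97, -0.005], [-0.97, -0.243, 0.002], [-0.003, 0.004, -1.0]]
wrist_force: [0.5, 0.6, -2.0]
gripper_width: 0.245
gripper_force: 30.0
```

>>> drive_tool(steps=[0,0,0,0,0,0,0,0,0,0,0,0,0,0,0,0,0,0,0,0,0,0,0,0,0,0,0,0])

```text
time_s: 11.7
tcp_pos: [0.5, -0.2631, 0.2411]
ee_rot: [[0.244, -0.97, -0.002], [-0.97, -0.244, 0.001], [-0.001, 0.002, -1.0]]
wrist_force: [-0.7, 0.5, -1.0]
gripper_width: 0.243
gripper_force: 30.0
```

Run:
```python
from h import *
s=r.capture("side");q=r.sense();p=np.array(q["tcp_pos"]);R=np.array(q["ee_rot"]);print(p,R.T@(np.array([.5019,-.2642,.0973])-p))
for d in (-.024,-.083): print(d,proj("side",p+np.array([0,0,d])))
x0,y0=290,55
h=cv2.cvtColor(s[y0:110,x0:350],cv2.COLOR_BGR2HSV);m=cv2.inRange(h,(105,100,40),(130,255,255));n,l,st,c=cv2.connectedComponentsWithStats(m);i=1+np.argmax(st[1:,4]);print("blue now",st[i]+[x0,y0,0,0,0],c[i]+[x0,y0])
h=cv2.cvtColor(cv2.imread("pics/lift_full.png")[y0:110,x0:350],cv2.COLOR_BGR2HSV);m=cv2.inRange(h,(105,100,40),(130,255,255));n,l,st,c=cv2.connectedComponentsWithStats(m);i=1+np.argmax(st[1:,4]);print("blue before",st[i]+[x0,y0,0,0,0],c[i]+[x0,y0])
# brass pin visible in block?
cv2.imwrite("pics/back.png",np.hstack([cv2.resize(s[50:200,250:400],(400,400)),cv2.resize(s[185:260,260:350],(400,400))]))
```

```text
[ 0.50023245 -0.26297554  0.24159444] [ 0.00173533 -0.00147021  0.14429135]
-0.024 [319.86724458  93.06141072]
-0.083 [319.92361809 115.5353702 ]
blue now [315  66  11  28 219] [319.84931507  78.64383562]
blue before [314  66  11  28 222] [319.34684685  78.31531532]
```

View pics/back.png

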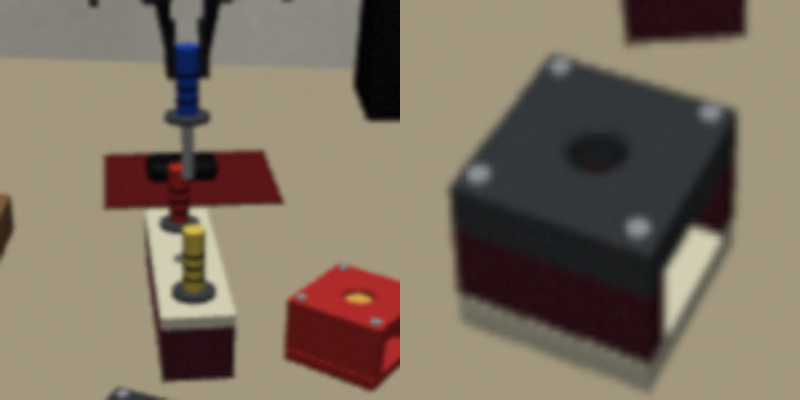

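The bore now looks empty and dark (crop centre), so the pin is out. The punch hangs in the grip exactly as before, blue centroid (319.8,78.6) against (319.3,78.3). Lowering it into the middle hole.

>>> drive_tool(steps=[0,0,0,0.0015,-0.0015,0.02,0,0,0,0,0,0,0.02,0,0,0,0,0,0,0.02,0,0,0,0,0,0,0.018,0,0,0,0,0,0,0,0,0,0,0,0,0,0,0])

```text
time_s: 12.25
tcp_pos: [0.502, -0.2643, 0.164]
ee_rot: [[0.245, -0.97, -0.002], [-0.97, -0.245, 0.0], [-0.001, 0.002, -1.0]]
wrist_force: [-0.1, 0.4, -1.9]
gripper_width: 0.244
gripper_force: 30.0
```

>>> drive_tool(steps=[0,0,0,0,0,0.012,0,0,0,0,0,0,0.012,0,0,0,0,0,0,0.012,0,0,0,0,0,0,0.012,0,0,0,0,0,0,0,0,0,0,0,0,0,0,0])

```text
time_s: 12.75
tcp_pos: [0.5031, -0.2651, 0.1176]
ee_rot: [[0.245, -0.97, 0.001], [-0.97, -0.245, -0.001], [0.001, -0.001, -1.0]]
wrist_force: [-0.3, -0.4, -2.1]
gripper_width: 0.241
gripper_force: 30.0
```

Free descent: the tip is at about 35 mm, inside the hole. Down the rest of the way.

>>> drive_tool(steps=[0,0,0,0,0,0.008,0,0,0,0,0,0,0.007,0,0,0,0,0,0,0.003,0,0,0,0,0,0,0.002,0,0,0,0,0,0,0,0,0,0,0,0,0,0,0])

```text
time_s: 13.25
tcp_pos: [0.5021, -0.2652, 0.0973]
ee_rot: [[0.244, -0.97, -0.0], [-0.97, -0.244, -0.0], [0.0, 0.0, -1.0]]
wrist_force: [-2.3, 2.0, 4.6]
gripper_width: 0.248
gripper_force: 30.0
```

Seated: the force rose to +4.6 N. Opening.

>>> drive_tool(steps=[0,0,0,0,0,0,0.35,0,0,0,0,0,0,0.5,0,0,0,0,0,0,0.7,0,0,0,0,0,0,1,0,0,0,0,0,0,1,0,0,0,0,0,0,1,0,0,0,0,0,0,1,0,0,0,0,0,0,1,0,0,0,0,0,0,1,0,0,0,0,0,0,1])

```text
time_s: 14.08
tcp_pos: [0.5023, -0.2652, 0.0963]
ee_rot: [[0.243, -0.97, 0.0], [-0.97, -0.243, -0.0], [0.0, -0.0, -1.0]]
wrist_force: [0.5, 0.7, -0.0]
gripper_width: 0.914
gripper_force: 0.0
```

>>> drive_tool(steps=[0,0,0,0,0,0,1,0,0,0,0,0,0,1,0,0,0,0,0,0,1,0,0,0,0,0,-0.01,1,0,0,0,0,0,-0.03,1,0,0,0,0,0,-0.03,1,0,0,0,0,0,-0.03,1,0,0,0,0,0,-0.03,1,0,0,0,0,0,0,1])

```text
time_s: 14.83
tcp_pos: [0.5057, -0.2669, 0.2347]
ee_rot: [[0.245, -0.97, 0.013], [-0.97, -0.245, -0.006], [0.009, -0.012, -1.0]]
wrist_force: [0.8, 0.2, 1.1]
gripper_width: 0.997
gripper_force: 0.0
```

>>> drive_tool(steps=[0,0,0,-0.03,0.03,0,1,0,0,0,-0.03,0.03,0,1,0,0,0,-0.03,0.03,0,1,0,0,0,-0.03,0,0,1,0,0,0,-0.03,0,0,1,0,0,0,-0.03,0,0,1,0,0,0,-0.03,0,0,1,0,0,0,-0.03,0,0,1,0,0,0,-0.03,0,0,1,0,0,0,-0.03,0,0,1])

```text
time_s: 15.67
tcp_pos: [0.3433, 0.0038, 0.2272]
ee_rot: [[0.243, -0.97, 0.002], [-0.97, -0.243, 0.001], [-0.0, -0.002, -1.0]]
wrist_force: [1.2, 0.1, -0.4]
gripper_width: 1.0
gripper_force: 0.0
```

>>> drive_tool(steps=[0,0,0,-0.03,0,0,1,0,0,0,-0.03,0,0,1,0,0,0,-0.03,0,0,1,0,0,0,-0.03,0,0,1,0,0,0,-0.03,0,0,1,0,0,0,-0.03,0,0,1,0,0,0,0,0,0,1,0,0,0,0,0,0,1])

```text
time_s: 16.33
tcp_pos: [0.2997, 0.1784, 0.2268]
ee_rot: [[0.247, -0.969, 0.0], [-0.969, -0.247, 0.001], [-0.0, -0.001, -1.0]]
wrist_force: [-0.1, -0.7, -0.0]
gripper_width: 0.997
gripper_force: 0.0
```

Run:
```python
from h import *
s=r.capture("side");t=r.capture("top");q=r.sense();print(q["time_s"],q["tcp_pos"],q["gripper_width"])
for n,im,b in(("side",s,(305,110,335,150)),("top",t,(425,160,470,200))):
    x0,y0,x1,y1=b;m=cv2.inRange(cv2.cvtColor(im[y0:y1,x0:x1],cv2.COLOR_BGR2HSV),(105,120,50),(130,255,255));M=cv2.moments(m,True);print(n,M['m10']/max(M['m00'],1)+x0,M['m01']/max(M['m00'],1)+y0,M['m00'])
cv2.imwrite("pics/end.png",np.vstack([s[60:340,150:450],t[60:300,150:550][:, :300]]))
cv2.imwrite("pics/end.png",cv2.resize(np.hstack([s[80:340,180:440],t[80:340,250:510]]),(800,400)))
```

```text
16.4333 [0.29993451 0.17692579 0.22655308] 1.0029126788455351
side 318.8556701030928 128.45360824742266 97.0
top 447.42727272727274 177.4181818181818 110.0
```

View pics/end.png

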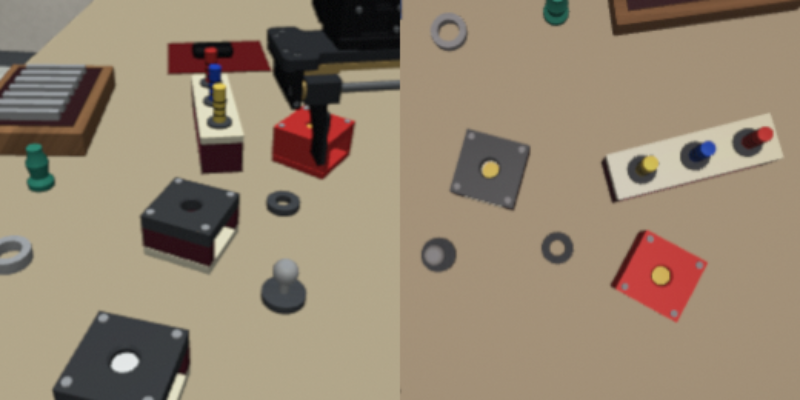

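The punch is back in the middle hole, with its blue pixels within 1.2 px of the start in both views. The side view shows no brass in the bore: at that slope the pin would show if its top were above about 47 mm, and the tip reached about 39–40 mm. The gripper is clear of everything.

```bash
python3 -c "
from station import r
print(r.finish_job())"
```

```text
the job is handed in; nothing more can be done
None
```

The brass pin is driven out below the top plate, the blue punch is back in the rack's middle hole and released, the steel pin was never approached, and the job was handed in at about 16.4 s; no verdict came back.

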